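# Sort the decorated ware into the kiln trays

### The arm

A 7-joint arm with a two-finger parallel gripper is mounted at the origin on the work surface. World frame = base frame: x ahead of the robot, y to its left, z up, the work surface at z = 0. Lengths are in m, angles in rad, forces in N, time in s.
With the tool pointing down it reaches from about 0.425 to 0.875 m from the base axis. Payload 4.7 kg.
Tool frame: the origin (TCP) lies midway between the tips of the shut fingers; the grasp point (between the pads) lies env.hold_point_z behind it (env.hold_point_z is the distance from the TCP to the grasp point, in m); z points along the fingers, y is the line along which they close (so a half turn about z gives the same grasp; the last joint's range is limited). The gripper opens to 85 mm and grips with 20 to 120 N. Pads are 22 mm wide; open, the fingers measure 114 mm over their backs; the gripper's body (76 mm by 85 mm) begins 54 mm behind the grasp point. The pads swing forward as they close: fully open they stand 13 mm farther back than shut.
Start: joints at [1.292, 0.321, -0.07, 1.45, 0.023, 1.371, -0.057], TCP at [0.188, -0.622, 0.202] pointing down, gripper open.
Joint ranges: [-2.86, 2.86], [-0.3, 2.09], [-1.38, 1.24], [0.06, 2.45], [-1.56, 4.7], [0.09, 2.05], [-2.69, 2.69]. Speed limits (rad/s): [2.57, 2.57, 3.14, 3.14, 3.14, 3.14, 3.14].

### API

Orientations are given as a unit quaternion [x, y, z, w].
In Python, from rig import env gives the robot as it stands.
- The arm moves only by the tool play_rows, never from a script. Its argument "plan" is a list of rows, each a list of 4 numbers: the shift along the tool's x, y, z scaled (see below), then the turn about the tool's z scaled (see below). A call has 1 to 20 rows; each row is the pose to reach, as a shift and turn from the pose commanded when the call began, along the tool's axes at that moment, turning the shorter way round; what a row does not reach only later rows make up. The controller multiplies each number of a shift by 30 cm and each number of a turn by 2 pi rad. A row lasts 1/10 s, in which the tool goes at most 50 mm and 8.59 degrees, less where a joint would pass 70% of its speed; a pose out of reach is approached as far as the arm can. A call with a number of a shift or a turn outside -1 to 1 is refused whole. A call with a gripper value outside its range is refused whole. "jaw" is the gripper command: -1 is fully open, 1 is shut, values between are in proportion, set as the call begins (left out, the last holds). The fingers move at their own pace and stop on an object; the grip force is fixed at half the most. Time passes only in rows, so rows that repeat a pose let the fingers close. It gives the time, the measured TCP pose, the force, the opening and the grip force at its end, in the units of the state.
- env.sense(): the state, without advancing time (a new reading comes with each control period).
- env.camera(name): name is "scene" or "top" or "wrist"; returns a dict with "img" (384x512x3 uint8, red, green, blue), "range_z" (384x512 float32, m along the optical axis (not along the pixel's ray), 0 where there is no reading), "fx", "fy", "cx", "cy" (pixels), "dist_coeffs" ([k1, k2, p1, p2, k3] as OpenCV has them; the pictures are not rectified), "rvec" (rotation vector, rad) and "tvec" (3), from world to camera coordinates, as OpenCV has them. Camera axes: x right, y down, z forward; pixel columns grow to the right and rows downward; lengths in m; the calibration is good to about 2 mm. A picture is of the moment at which its call begins.
- env.finish_job(): hands the job in; it is judged then, once.
The state is a dict: "clock": time; "joint_pos": joint angles; "joint_velocities": joint speeds; "tau": joint torques, N m; "tool_pos": TCP position; "orientation": TCP orientation; "contact_force": force on the tool from outside, world axes, zero at the start; "ft_torque": the same for the moment, N m; "opening": finger opening in m; "finger_force": force on a finger pad.
Only numpy, scipy, OpenCV 4.12 (cv2) and the standard library are available. Lean on these libraries where they do the work, as an engineer would, in place of code of your own. Each camera call takes 0.05 s, during which the arm holds its last target. There are 200 camera calls.

### The job

Sort the five decorated pieces on the bench into the kiln trays by their colour: blue ware into the blue-rimmed tray, green into the green, red into the red. Stand each upright on the floor of its tray, set down gently rather than dropped, and leave a clear gap of at least 5 mm between two pieces in one tray so that their glazes do not fuse. Leave the two plain white pieces standing where they are.

Things in the scene. Friction and masses are not known exactly. Their poses are not given: they have to be found in the camera images.
- beaker_mid (a point): Loose straight-sided white ceramic beaker, open at the top, with a blue band, blue rim and blue inner floor; 48 mm across, 64 mm high, wall 4 mm. Point on its axis half-way up (32 mm above its foot); z up along its axis.
- vase_mid (a point): Loose small white bud vase with blue bands, blue shoulder ring and blue lip; body 50 mm across and straight up to 52 mm, then a 24 mm neck with a 32 mm lip, 84 mm high in all. Point on its axis half-way up (42 mm above its foot); z up along its axis.
- shaker_mid (a point): Loose white ceramic salt shaker with a domed green top with small dark holes and a green band; 44 mm across, straight up to 56 mm, 70 mm high. Point on its axis half-way up (35 mm); z up along its axis.
- cup_mid (a point): Loose handleless white cup, open at the top, with a green band, green rim and green inner floor; 58 mm across (46 mm at the foot, straight from 20 mm up), 58 mm high, wall 4 mm. Point on its axis half-way up (29 mm); z up along its axis.
- jar_mid (a point): Loose white lidded jar with red bands and a red lid (one piece) with a white knob; body 54 mm across, straight up to 48 mm, lid 57 mm across, 66 mm high with the knob. Point on its axis half-way up (33 mm); z up along its axis.
- tray_blue: Fixed rectangular kiln tray for the blue ware (beaker and vase): a pale plaster floor inside a blue rim. Outside 112 mm along its x by 176 mm along its y (the long way), inside 96 by 160 mm; floor 6 mm thick, rim 8 mm wide and 14 mm high above the bench. Origin at the centre of its underside, on the bench (z = 0); z up.
- tray_green: Fixed rectangular kiln tray for the green ware (shaker and cup): a pale plaster floor inside a green rim. Outside 112 mm along its x by 176 mm along its y (the long way), inside 96 by 160 mm; floor 6 mm thick, rim 8 mm wide and 14 mm high above the bench. Origin at the centre of its underside, on the bench (z = 0); z up.
- tray_red: Fixed rectangular kiln tray for the red ware (jar): a pale plaster floor inside a red rim. Outside 112 mm along its x by 176 mm along its y (the long way), inside 96 by 160 mm; floor 6 mm thick, rim 8 mm wide and 14 mm high above the bench. Origin at the centre of its underside, on the bench (z = 0); z up.
- blank_cup_mid (a point): Loose plain white cup without any colour, not yet decorated, shaped as the green-banded cup: 58 mm across, 58 mm high. To be left where it stands. Point on its axis half-way up (29 mm); z up.
- blank_egg_cup_mid (a point): Loose plain white egg cup without any colour, 49 mm across, 60 mm high. To be left where it stands. Point on its axis half-way up (30 mm); z up.
Mind the look-alikes: they are no part of the job. Of the things that look like the part that bears jar_mid, the larger one is meant. Leave any orange look-alike of the tray_red alone.

How it is judged:
By the outcome, as a careful person would: the job done as asked, in the order asked, and still so for the second after the job is handed in, with the robot touching nothing.
It also fails if it takes over 106 s, if anything falls off the work surface, if the arm or the gripper's body presses on something with over 40 N, if the wrist force passes 120 N, or if a joint passes its speed limit or range.

## Working session

There is one attempt and no reset: what is moved stays moved. The work goes in short steps, Python scripts to look and compute and a tool call to move; the robot and the scene stay as the last step left them, time stands still between calls to the robot, and variables do not carry over. Pictures are saved under pics/ and viewed, at most 14 in all, crops included, and the job is handed in when it is done.

Besides the shell and the picture viewer there is one more tool, called after ">>>" as name([rows], argument=value, ...), one row to a line, values as JSON. play_rows: Moves the arm, as the interface text tells. Shifts and turns lie within -1 to 1; 1 stands for 30 cm of shift or 2 pi rad of turn. Its arguments: {"type":"object","properties":{"plan":{"type":"array"},"jaw":{"type":"number"}},"required":["plan"]}

```bash
ls; mkdir -p pics; cat > h.py <<'E'
import numpy as np, cv2
from rig import env
def save(c,n): cv2.imwrite('pics/'+n,cv2.cvtColor(c['img'],cv2.COLOR_RGB2BGR))
def KD(c): return np.array([[c['fx'],0,c['cx']],[0,c['fy'],c['cy']],[0,0,1.]]),np.array(c['dist_coeffs'],float)
def cloud(c):
    K,D=KD(c);h,w=c['range_z'].shape
    u,v=np.meshgrid(np.arange(w),np.arange(h))
    p=cv2.undistortPoints(np.stack([u,v],-1).reshape(-1,1,2).astype(float),K,D).reshape(h,w,2)
    z=c['range_z'][...,None]
    P=np.concatenate([p*z,z],-1)
    R=cv2.Rodrigues(np.array(c['rvec'],float))[0];t=np.array(c['tvec'],float).ravel()
    return (P-t)@R
def ray(c,uv,zp):
    K,D=KD(c);p=cv2.undistortPoints(np.array(uv,float).reshape(-1,1,2),K,D).reshape(-1,2)
    R=cv2.Rodrigues(np.array(c['rvec'],float))[0];t=np.array(c['tvec'],float).ravel()
    o=-R.T@t;d=np.c_[p,np.ones(len(p))]@R
    return o+d*((zp-o[2])/d[:,2])[:,None]
E
python3 - <<'E'
from h import *
import pickle
s=env.sense();print(s,env.hold_point_z)
d={}
for n in('top','scene'):
    c=env.camera(n);save(c,n+'0.png');d[n]=c
pickle.dump({k:dict(v) for k,v in d.items()},open('c0.pkl','wb'))
print([(k,v) for k,v in d['top'].items() if k not in('img','range_z')])
E
```

```text
pics
{'clock': 0.0, 'joint_pos': array([ 1.29207835,  0.32181085, -0.07013133,  1.45170141,  0.02261438,
        1.37078842, -0.05689429]), 'joint_velocities': array([-5.19589584e-04,  2.11784820e-04, -7.84176731e-04,  1.62930979e-03,
        1.46990121e-04, -1.35674717e-03,  1.16123810e-06]), 'tau': array([ 1.13387900e-04, -4.93585289e+01, -3.82111352e-01, -3.14339411e+01,
        1.30145033e-02,  1.14283408e-02, -7.88357795e-06]), 'tool_pos': array([ 0.18742178, -0.62176205,  0.20061855]), 'orientation': array([ 9.89294755e-01,  1.45927951e-01, -1.88820613e-04, -9.41248155e-04]), 'contact_force': array([-0.46583615,  0.50801055,  0.04532628]), 'ft_torque': array([-0.01280069, -0.00837619, -0.00750906]), 'finger_force': 0.0, 'opening': 0.08534331159239165} 0.0187
[('fx', 365.3203242091031), ('fy', 365.3203242091031), ('cx', 253.99948673177457), ('cy', 193.99204362769876), ('dist_coeffs', array([0.03424771, 0.        , 0.        , 0.        , 0.        ])), ('rvec', array([ 2.11052943, -2.14010978,  0.2010455 ])), ('tvec', array([-0.10689555,  0.50875733,  1.08863651]))]
```

View pics/top0.png

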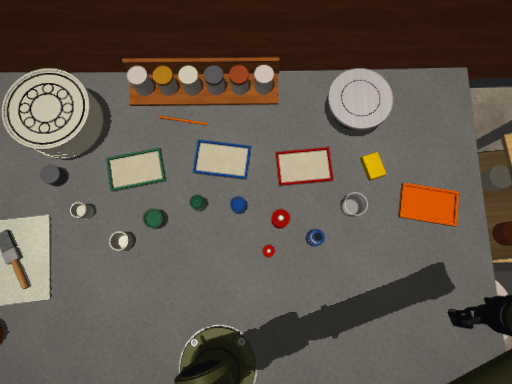

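View pics/scene0.png

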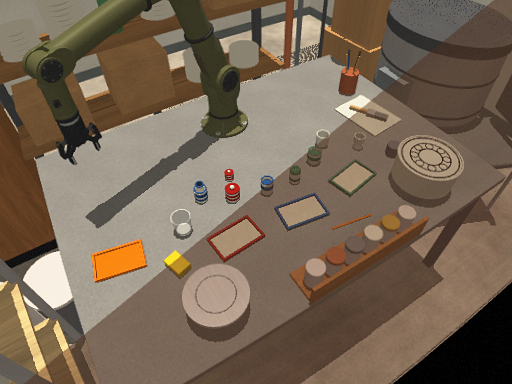

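Top view: the jar candidates are red lids at (281,218) (larger) and (268,251) (smaller). The blue pieces are at (238,205) and (316,237), green at (154,218) and (198,202). Trays are green (136,170), blue (222,160) and red (304,166). There is also an orange look-alike at (429,204). An enlarged crop will confirm these.

```bash
python3 - <<'E'
from h import *
import pickle
d=pickle.load(open('c0.pkl','rb'))
a=d['top']['img'][135:270,60:380];a=cv2.resize(a,None,fx=2.4,fy=2.2,interpolation=cv2.INTER_CUBIC)
b=d['scene']['img'][115:265,160:400];b=cv2.resize(b,None,fx=1.8,fy=1.8,interpolation=cv2.INTER_CUBIC)
cv2.imwrite('pics/crop.png',np.vstack([a[:, :,::-1],np.pad(b[:,:,::-1],((0,0),(0,a.shape[1]-b.shape[1]),(0,0)))]))
C={k:cloud(c) for k,c in d.items()}
# objects: height above bench from merged clouds, clusters in xy raster at 3mm, camera top
P=C['top'];
m=((P[...,2]>.022)&(P[...,2]<.1)&(d['top']['range_z']>0)).astype(np.uint8)
n,l,s,cen=cv2.connectedComponentsWithStats(m)
for i in range(1,n):
    if s[i,4]<25 or s[i,4]>900: continue
    Q=P[l==i];zm=np.percentile(Q[:,2],97);T=Q[Q[:,2]>zm-.006]
    print(cen[i].round(),s[i,4],'top z',zm.round(3),'mid',((Q[:,:2].max(0)+Q[:,:2].min(0))/2).round(3),'ext',np.ptp(Q[:,:2],axis=0).round(3),'topmean',T[:,:2].mean(0).round(3),'ext',np.ptp(T[:,:2],axis=0).round(3))
hsv=cv2.cvtColor(d['top']['img'],cv2.COLOR_RGB2HSV)
for name,(u,v) in dict(green=(136,170),blue=(222,160),red=(304,166)).items():
    w=np.zeros(hsv.shape[:2],np.uint8);w[v-26:v+27,u-34:u+35]=1
    mm=((hsv[...,1]>90)&(w>0)).astype(np.uint8)
    cs=max(cv2.findContours(mm,cv2.RETR_EXTERNAL,cv2.CHAIN_APPROX_NONE)[0],key=cv2.contourArea)
    W=ray(d['top'],cs[:,0,:],.014)[:,:2]
    r=cv2.minAreaRect((W*1000).astype(np.float32));print(name,r)
print(np.median(P[200:240,330:340,2]),C['scene'].shape)
E
```

```text
[374. 165.] 416 top z 0.033 mid [ 0.601 -0.498] ext [0.086 0.069] topmean [ 0.6 -0.5] ext [0.08  0.067]
[ 52. 174.] 381 top z 0.054 mid [0.58 0.52] ext [0.057 0.064] topmean [0.58  0.518] ext [0.055 0.059]
[356. 203.] 319 top z 0.076 mid [ 0.469 -0.42 ] ext [0.071 0.071] topmean [ 0.47  -0.421] ext [0.071 0.071]
[197. 202.] 206 top z 0.073 mid [0.484 0.064] ext [0.047 0.043] topmean [0.485 0.064] ext [0.037 0.03 ]
[237. 204.] 222 top z 0.069 mid [ 0.475 -0.063] ext [0.047 0.047] topmean [ 0.476 -0.062] ext [0.047 0.046]
[ 79. 210.] 249 top z 0.061 mid [0.465 0.421] ext [0.047 0.046] topmean [0.465 0.421] ext [0.046 0.046]
[153. 219.] 344 top z 0.061 mid [0.435 0.196] ext [0.057 0.056] topmean [0.436 0.197] ext [0.056 0.056]
[281. 218.] 289 top z 0.065 mid [ 0.43  -0.195] ext [0.056 0.055] topmean [ 0.431 -0.194] ext [0.015 0.013]
[ 11. 256.] 572 top z 0.031 mid [0.323 0.616] ext [0.174 0.098] topmean [0.331 0.623] ext [0.174 0.096]
[316. 238.] 239 top z 0.087 mid [ 0.369 -0.299] ext [0.048 0.049] topmean [ 0.37 -0.3 ] ext [0.032 0.03 ]
[120. 241.] 213 top z 0.06 mid [0.369 0.293] ext [0.056 0.056] topmean [0.367 0.291] ext [0.054 0.056]
[269. 251.] 120 top z 0.044 mid [ 0.332 -0.156] ext [0.036 0.034] topmean [ 0.332 -0.156] ext [0.033 0.028]
[222. 353.] 681 top z 0.095 mid [ 0.024 -0.01 ] ext [0.123 0.165] topmean [ 0.051 -0.018] ext [0.068 0.115]
green ((601.14990234375, 267.48486328125), (112.22227478027344, 175.9787139892578), 10.973405838012695)
blue ((631.9700317382812, -9.767143249511719), (176.63674926757812, 113.15232849121094), 82.26889038085938)
red ((605.4252319335938, -277.60797119140625), (114.8083724975586, 178.02239990234375), 4.712592601776123)
-0.0012607540111128994 (384, 512, 3)
```

View pics/crop.png

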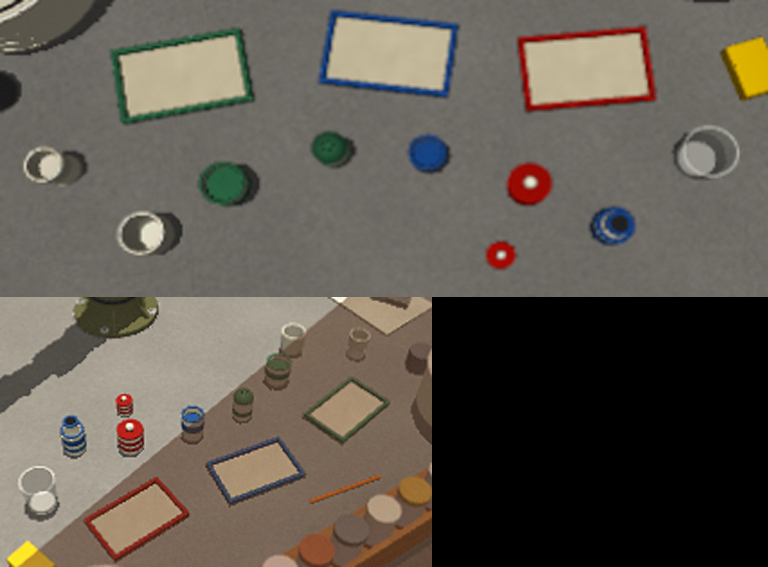

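All five pieces, the trays and the sizes match the description. The jar is the lid at px (281,218): 56 mm across and 65 mm high, against 36 mm for the small one at (268,251). The tray is the red rim at (304,166), not the orange one. Next is a small helper to turn targets into move units.

```bash
cat > go.py <<'E'
import sys,numpy as np
from rig import env
from scipy.spatial.transform import Rotation as R
# args: x y z yaw_deg ; successive targets -> units from current pose
s=env.sense();p=s['tool_pos'];Q=R.from_quat(s['orientation']);x=Q.as_matrix()[:,0];yaw=np.degrees(np.arctan2(x[1],x[0]))
print('t',round(s['clock'],2),'p',p.round(4),'yaw',yaw.round(2),'j',s['joint_pos'].round(2),'F',s['contact_force'].round(1),'op',round(s['opening'],4),'zax',Q.as_matrix()[:,2].round(3))
a=list(map(float,sys.argv[1:]))
for i in range(0,len(a),4):
    t=np.array(a[i:i+3]);d=Q.inv().apply(t-p)/.3
    print(d.round(4),round(((yaw-a[i+3]+180)%360-180)/360,4))
E
python3 go.py .369 -.299 .2 82.3 .369 -.299 .13 82.3 .369 -.299 .018 82.3
```

```text
t 0.1 p [ 0.1874 -0.6218  0.2007] yaw 16.77 j [ 1.29  0.32 -0.07  1.45  0.02  1.37 -0.06] F [ 0.2  1.1 -0.5] op 0.0852 zax [-0.001  0.002 -1.   ]
[ 0.8902 -0.8556  0.0038] -0.182
[ 0.8902 -0.8552  0.2372] -0.182
[ 0.8903 -0.8546  0.6105] -0.182
```

>>> play_rows([
  [0.89, -0.855, 0.0, -0.182],
  [0.89, -0.855, 0.0, -0.182],
  [0.89, -0.855, 0.0, -0.182],
  [0.89, -0.855, 0.0, -0.182],
  [0.89, -0.855, 0.0, -0.182],
  [0.89, -0.855, 0.0, -0.182],
  [0.89, -0.855, 0.0, -0.182],
  [0.89, -0.855, 0.0, -0.182],
  [0.89, -0.855, 0.237, -0.182],
  [0.89, -0.855, 0.237, -0.182],
  [0.89, -0.855, 0.237, -0.182],
  [0.89, -0.855, 0.237, -0.182],
], jaw=-1)

```text
clock: 1.3
tool_pos: [0.3692, -0.2998, 0.131]
orientation: [0.753, 0.658, 0.0, -0.0]
contact_force: [-0.0, -0.4, -0.2]
opening: 0.0856
finger_force: 0.0
```

```bash
python3 go.py .369 -.299 .018 82.3; python3 - <<'E'
from h import *
c=env.camera('wrist');save(c,'w1.png')
E
```

```text
t 1.3 p [ 0.3692 -0.2998  0.131 ] yaw 82.29 j [ 1.03  0.02 -0.41  1.95  0.01  1.18  0.49] F [-0.  -0.4 -0.2] op 0.0856 zax [-0.  0. -1.]
[ 0.0025 -0.0011  0.3765] -0.0
```

View pics/w1.png

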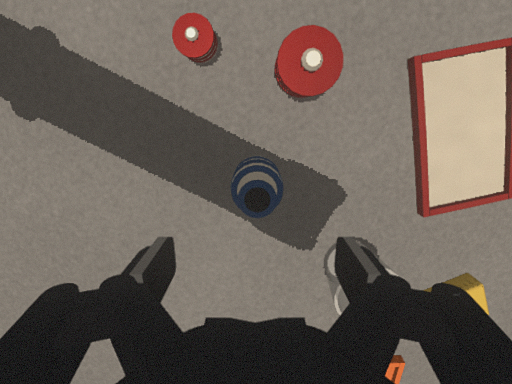

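The wrist view shows the vase lip at about (258,200), between the fingers. I'll check this by casting a ray at lip height.

```bash
python3 - <<'E'
from h import *
c=env.camera('wrist');P=cloud(c);z=P[...,2]
m=(z>.07)&(z<.095)&(c['range_z']>0);m[230:]=0
ys,xs=np.nonzero(m);print(len(xs),P[m][:,:2].mean(0),np.ptp(P[m][:,:2],axis=0),np.median(z[m]))
print(ray(c,[[258,200]],.084))
m=(z>.055)&(z<.08)&(c['range_z']>0);m[120:]=0;m[:, :250]=0
print('jar',(P[m][:,:2].max(0)+P[m][:,:2].min(0))/2,np.ptp(P[m][:,:2],axis=0))
E
```

```text
1173 [ 0.37043729 -0.29734385] [0.03256474 0.03251293] 0.0841485844049433
[[ 0.37197147 -0.29961925  0.084     ]]
jar [ 0.42995084 -0.18932098] [0.03105056 0.04499264]
```

>>> play_rows([
  [0.006, 0.002, 0.1, 0],
  [0.006, 0.002, 0.2, 0],
  [0.006, 0.002, 0.28, 0],
  [0.006, 0.002, 0.34, 0],
  [0.006, 0.002, 0.376, 0],
  [0.006, 0.002, 0.376, 0],
  [0.006, 0.002, 0.376, 0],
])

```text
clock: 2.1
tool_pos: [0.3708, -0.2988, 0.0189]
orientation: [0.753, 0.658, 0.0, 0.001]
contact_force: [0.8, 0.2, 0.2]
opening: 0.0856
finger_force: 0.0
```

>>> play_rows([
  [0, 0, 0, 0],
  [0, 0, 0, 0],
  [0, 0, 0, 0],
  [0, 0, 0, 0],
  [0, 0, 0, 0],
  [0, 0, 0, 0],
  [0, 0, 0, 0],
  [0, 0, 0, 0],
  [0, 0, 0, 0],
  [0, 0, 0, 0],
], jaw=1)

```text
clock: 3.1
tool_pos: [0.371, -0.2987, 0.0195]
orientation: [0.753, 0.658, 0.0, 0.001]
contact_force: [-1.7, 1.4, 7.7]
opening: 0.0449
finger_force: 58.6
```

```bash
python3 go.py .3697 -.2984 .12 82.3 .627 -.048 .12 82.3
```

```text
t 3.1 p [ 0.371  -0.2987  0.0195] yaw 82.29 j [ 1.01  0.15 -0.41  2.06  0.08  0.94  0.42] F [-1.7  1.4  7.7] op 0.0449 zax [ 0.002 -0.002 -1.   ]
[-1.000e-04 -3.800e-03 -3.351e-01] -0.0
[ 0.942   0.7341 -0.3352] -0.0
```

```bash
python3 - <<'E'
from h import *
c=env.camera('wrist');save(c,'w2.png')
E
```

```text
(no output)
```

View pics/w2.png

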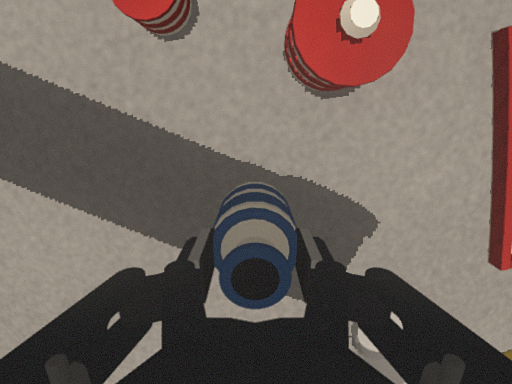

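The vase sits upright between the pads at about (255,270). I'll lift it and carry it to the tray.

>>> play_rows([
  [0, 0, -0.05, 0],
  [0, 0, -0.13, 0],
  [0, 0, -0.23, 0],
  [0, 0, -0.31, 0],
  [0.03, 0.02, -0.33, 0],
  [0.1, 0.08, -0.33, 0],
  [0.2, 0.16, -0.33, 0],
  [0.3, 0.235, -0.33, 0],
  [0.4, 0.31, -0.33, 0],
  [0.5, 0.39, -0.33, 0],
  [0.6, 0.47, -0.33, 0],
  [0.7, 0.545, -0.33, 0],
  [0.8, 0.62, -0.33, 0],
  [0.88, 0.68, -0.33, 0],
  [0.93, 0.72, -0.33, 0],
  [0.942, 0.734, -0.33, 0],
  [0.942, 0.734, -0.33, 0],
  [0.942, 0.734, -0.33, 0],
])

```text
clock: 4.95
tool_pos: [0.6252, -0.0486, 0.1161]
orientation: [0.753, 0.658, -0.001, -0.0]
contact_force: [0.8, 0.0, -0.6]
opening: 0.0442
finger_force: 58.9
```

```bash
python3 go.py .627 -.048 .036 82.3 .627 -.048 .026 82.3; python3 - <<'E'
from h import *
c=env.camera('scene');
cv2.imwrite('pics/s2.png',cv2.resize(c['img'][80:270,140:390,::-1],None,fx=3,fy=3))
t=env.camera('top')
hsv=cv2.cvtColor(t['img'],cv2.COLOR_RGB2HSV)
E
```

```text
t 4.95 p [ 0.6252 -0.0486  0.1161] yaw 82.23 j [ 0.53  0.39 -0.63  1.6   0.24  1.23 -0.28] F [ 0.8  0.  -0.6] op 0.0442 zax [-0.002 -0.001 -1.   ]
[0.0031 0.0062 0.2669] -0.0002
[0.0031 0.0062 0.3003] -0.0002
```

View pics/s2.png

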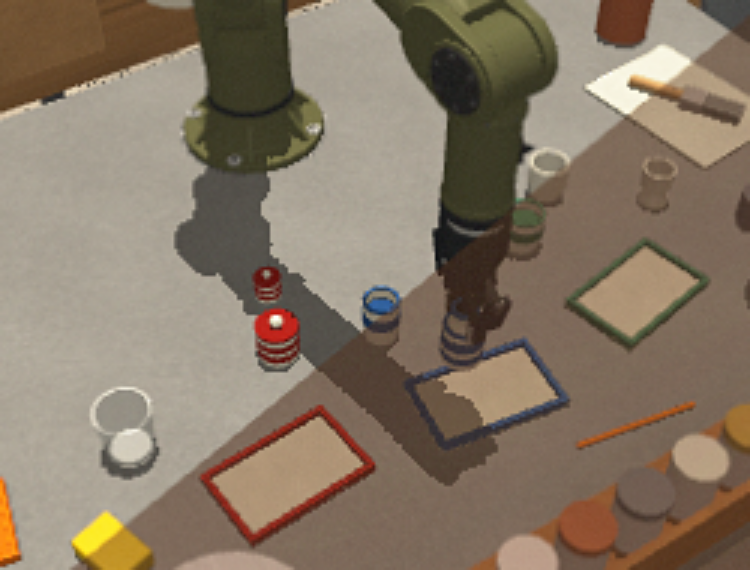

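The vase is held upright over the tray. Now I'll lower it, creeping at the end.

>>> play_rows([
  [0.002, 0.005, 0.05, 0],
  [0.003, 0.006, 0.12, 0],
  [0.003, 0.006, 0.19, 0],
  [0.003, 0.006, 0.24, 0],
  [0.003, 0.006, 0.27, 0],
  [0.003, 0.006, 0.285, 0],
  [0.003, 0.006, 0.29, 0],
  [0.003, 0.006, 0.29, 0],
  [0.003, 0.006, 0.29, 0],
])

```text
clock: 5.95
tool_pos: [0.6287, -0.0468, 0.0307]
orientation: [0.753, 0.658, 0.0, 0.001]
contact_force: [1.0, 0.6, -0.8]
opening: 0.0446
finger_force: 58.9
```

>>> play_rows([
  [0, 0, 0.003, 0],
  [0, 0, 0.006, 0],
  [0, 0, 0.006, 0],
  [0, 0, 0.006, 0],
])

```text
clock: 6.35
tool_pos: [0.628, -0.0468, 0.028]
orientation: [0.753, 0.658, -0.0, 0.0]
contact_force: [0.5, 0.2, -1.5]
opening: 0.0447
finger_force: 58.9
```

>>> play_rows([
  [0, 0, 0.003, 0],
  [0, 0, 0.006, 0],
  [0, 0, 0.006, 0],
  [0, 0, 0.006, 0],
])

```text
clock: 6.75
tool_pos: [0.6279, -0.0468, 0.0261]
orientation: [0.753, 0.658, -0.0, -0.0]
contact_force: [0.0, -0.1, -1.2]
opening: 0.0446
finger_force: 58.9
```

>>> play_rows([
  [0, 0, 0.003, 0],
  [0, 0, 0.003, 0],
  [0, 0, 0.006, 0],
  [0, 0, 0.006, 0],
])

```text
clock: 7.15
tool_pos: [0.6282, -0.0467, 0.0257]
orientation: [0.753, 0.658, -0.0, 0.0]
contact_force: [-3.3, 0.8, 7.4]
opening: 0.0442
finger_force: 61.9
```

Contact at TCP z 25.7 mm, which is pick height + 6.2 mm as expected. Release and retreat.

>>> play_rows([
  [0, 0, 0, 0],
  [0, 0, 0, 0],
  [0, 0, 0, 0],
  [0, 0, 0, 0],
  [0, 0, 0, 0],
  [0, 0, 0, 0],
  [0, 0, -0.05, 0],
  [0, 0, -0.15, 0],
  [0, 0, -0.27, 0],
  [0, 0, -0.36, 0],
  [0, 0, -0.38, 0],
], jaw=-1)

```text
clock: 8.25
tool_pos: [0.6307, -0.0465, 0.1437]
orientation: [0.753, 0.658, 0.003, 0.003]
contact_force: [0.3, -0.2, 0.1]
opening: 0.085
finger_force: 0.0
```

```bash
python3 go.py .4755 -.0625 .13 82.3 .4755 -.0625 .017 82.3; python3 - <<'E'
from h import *
c=env.camera('wrist');save(c,'w3.png')
P=cloud(c);z=P[...,2]
m=((z>.075)&(z<.095)&(c['range_z']>0));m[230:]=0;Q=P[m];print('vase',len(Q),Q.mean(0),np.ptp(Q,axis=0))
E
```

```text
t 8.25 p [ 0.6307 -0.0465  0.1437] yaw 82.31 j [ 0.53  0.38 -0.63  1.56  0.23  1.27 -0.27] F [ 0.3 -0.2  0.1] op 0.085 zax [ 0.008 -0.001 -1.   ]
[-0.1222 -0.506   0.0419] 0.0
[-0.1222 -0.509   0.4185] 0.0
vase 2648 [ 0.76072423 -0.03360856  0.08621634] [0.26202151 0.18476124 0.0199555 ]
```

View pics/w3.png

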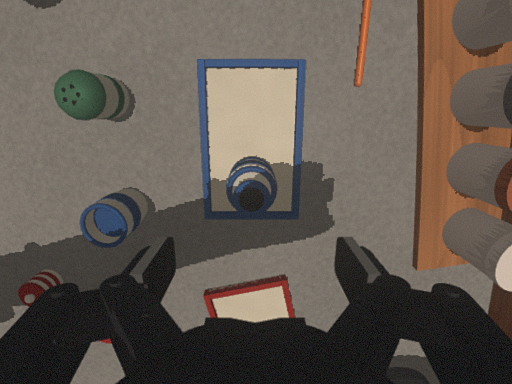

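The vase stands upright inside the blue tray at px (250,190), with the far half free. Next the beaker.

>>> play_rows([
  [-0.02, -0.1, 0, 0],
  [-0.05, -0.22, 0, 0],
  [-0.08, -0.34, 0, 0],
  [-0.1, -0.43, 0, 0],
  [-0.115, -0.48, 0.02, 0],
  [-0.118, -0.495, 0.033, 0],
  [-0.118, -0.495, 0.033, 0],
  [-0.118, -0.495, 0.033, 0],
  [-0.118, -0.495, 0.033, 0],
])

```text
clock: 9.2
tool_pos: [0.4771, -0.0616, 0.1286]
orientation: [0.753, 0.658, 0.0, -0.0]
contact_force: [-0.0, -0.2, -0.6]
opening: 0.0855
finger_force: 0.0
```

```bash
cat > wl.py <<'E'
import sys
from h import *
# nearest top ring at height h near (x,y)
h,x,y=map(float,sys.argv[1:4])
c=env.camera('wrist');P=cloud(c);z=P[...,2]
m=(abs(z-h)<.008)&(c['range_z']>0)&(np.hypot(P[...,0]-x,P[...,1]-y)<.04)
Q=P[m];lo,hi=Q.min(0),Q.max(0)
print('n',len(Q),'mid',((lo+hi)/2).round(4),'ext',(hi-lo).round(4))
E
python3 wl.py .064 .476 -.062; python3 go.py .476 -.062 .017 82.3
```

```text
n 906 mid [ 0.4735 -0.0622  0.0615] ext [0.048  0.048  0.0108]
t 9.25 p [ 0.477  -0.0616  0.1286] yaw 82.34 j [ 0.72  0.04 -0.65  1.93  0.03  1.17 -0.08] F [ 0.1 -1.1 -0.5] op 0.0853 zax [ 0.     0.001 -1.   ]
[-0.0022 -0.0032  0.3719] 0.0001
```

>>> play_rows([
  [-0.002, -0.006, 0.1, 0],
  [-0.002, -0.006, 0.2, 0],
  [-0.002, -0.006, 0.28, 0],
  [-0.002, -0.006, 0.34, 0],
  [-0.002, -0.006, 0.372, 0],
  [-0.002, -0.006, 0.372, 0],
  [-0.002, -0.006, 0.372, 0],
])

```text
clock: 9.95
tool_pos: [0.4751, -0.0622, 0.0175]
orientation: [0.753, 0.658, 0.0, 0.0]
contact_force: [0.8, 0.5, 0.6]
opening: 0.0853
finger_force: 0.0
```

>>> play_rows([
  [0, 0, 0, 0],
  [0, 0, 0, 0],
  [0, 0, 0, 0],
  [0, 0, 0, 0],
  [0, 0, 0, 0],
  [0, 0, 0, 0],
  [0, 0, 0, 0],
  [0, 0, 0, 0],
  [0, 0, 0, 0],
  [0, 0, 0, 0],
], jaw=1)

```text
clock: 10.95
tool_pos: [0.4749, -0.0626, 0.0183]
orientation: [0.753, 0.658, 0.0, 0.001]
contact_force: [-1.9, 0.2, 7.9]
opening: 0.0453
finger_force: 60.4
```

```bash
python3 go.py .476 -.062 .13 82.3 .637 .030 .13 82.3
```

```text
t 10.95 p [ 0.4749 -0.0626  0.0183] yaw 82.28 j [ 0.68  0.19 -0.65  2.05  0.14  0.95 -0.18] F [-1.9  0.2  7.9] op 0.0453 zax [ 0.001 -0.001 -1.   ]
[ 0.0022  0.0039 -0.3724] -0.0001
[ 0.3782  0.4945 -0.3722] -0.0001
```

>>> play_rows([
  [0, 0, -0.06, 0],
  [0, 0, -0.16, 0],
  [0, 0, -0.27, 0],
  [0.01, 0.015, -0.35, 0],
  [0.05, 0.065, -0.372, 0],
  [0.12, 0.157, -0.372, 0],
  [0.2, 0.26, -0.372, 0],
  [0.28, 0.366, -0.372, 0],
  [0.34, 0.445, -0.372, 0],
  [0.37, 0.485, -0.372, 0],
  [0.378, 0.494, -0.372, 0],
  [0.378, 0.494, -0.35, 0],
  [0.378, 0.494, -0.28, 0],
  [0.378, 0.494, -0.2, 0],
  [0.378, 0.494, -0.13, 0],
  [0.378, 0.494, -0.08, 0],
  [0.378, 0.494, -0.05, 0],
  [0.378, 0.494, -0.036, 0],
  [0.378, 0.494, -0.03, 0],
  [0.378, 0.494, -0.03, 0],
])

```text
clock: 12.95
tool_pos: [0.6368, 0.0302, 0.0265]
orientation: [0.753, 0.658, 0.0, 0.0]
contact_force: [-0.3, -0.1, -0.5]
opening: 0.046
finger_force: 61.9
```

>>> play_rows([
  [0, 0, 0, 0],
  [0, 0, 0.003, 0],
  [0, 0, 0.003, 0],
  [0, 0, 0.003, 0],
])

```text
clock: 13.35
tool_pos: [0.6364, 0.0301, 0.0251]
orientation: [0.753, 0.658, 0.0, 0.0]
contact_force: [0.1, 0.5, -1.2]
opening: 0.0457
finger_force: 61.9
```

>>> play_rows([
  [0, 0, 0.003, 0],
  [0, 0, 0.003, 0],
  [0, 0, 0.005, 0],
  [0, 0, 0.005, 0],
])

```text
clock: 13.75
tool_pos: [0.6365, 0.0302, 0.0244]
orientation: [0.753, 0.658, 0.0, 0.0]
contact_force: [-1.8, -0.8, 5.7]
opening: 0.0456
finger_force: 62.5
```

>>> play_rows([
  [0, 0, 0, 0],
  [0, 0, 0, 0],
  [0, 0, 0, 0],
  [0, 0, 0, 0],
  [0, 0, 0, 0],
  [0, 0, 0, 0],
  [0, 0, -0.05, 0],
  [0, 0, -0.15, 0],
  [0, 0, -0.27, 0],
  [0, 0, -0.36, 0],
  [0, 0, -0.38, 0],
  [0, 0, -0.38, 0],
  [0, 0, -0.38, 0],
], jaw=-1)

```text
clock: 15.05
tool_pos: [0.6356, 0.0299, 0.1366]
orientation: [0.753, 0.658, -0.001, -0.0]
contact_force: [0.2, -0.4, 0.1]
opening: 0.0854
finger_force: 0.0
```

```bash
python3 go.py .484 .064 .125 101; python3 wl.py .070 .637 .030;python3 wl.py .09 .628 -.047; python3 wl.py .07 .484 .064
```

```text
t 15.05 p [0.6356 0.0299 0.1366] yaw 82.3 j [ 0.45  0.41 -0.7   1.55  0.27  1.28 -0.42] F [ 0.2 -0.4  0.1] op 0.0854 zax [-0.002 -0.    -1.   ]
[ 0.0448 -0.516   0.0394] -0.052
n 897 mid [0.6353 0.0308 0.0675] ext [0.0487 0.0479 0.011 ]
n 919 mid [ 0.6271 -0.0457  0.0884] ext [0.0325 0.0331 0.0069]
n 1268 mid [0.4842 0.0638 0.0668] ext [0.0383 0.0389 0.0095]
```

>>> play_rows([
  [0.005, -0.06, 0, -0.02],
  [0.015, -0.17, 0, -0.03],
  [0.025, -0.29, 0, -0.052],
  [0.035, -0.4, 0, -0.052],
  [0.042, -0.48, 0, -0.052],
  [0.045, -0.512, 0.02, -0.052],
  [0.045, -0.514, 0.04, -0.052],
  [0.045, -0.514, 0.06, -0.052],
  [0.045, -0.514, 0.13, -0.052],
  [0.045, -0.514, 0.23, -0.052],
  [0.045, -0.514, 0.31, -0.052],
  [0.045, -0.514, 0.37, -0.052],
  [0.045, -0.514, 0.397, -0.052],
  [0.045, -0.514, 0.397, -0.052],
  [0.045, -0.514, 0.397, -0.052],
])

```text
clock: 16.7
tool_pos: [0.4862, 0.0644, 0.0187]
orientation: [0.636, 0.772, 0.0, -0.0]
contact_force: [0.3, 0.2, 0.8]
opening: 0.0854
finger_force: 0.0
```

>>> play_rows([
  [0, 0, 0, 0],
  [0, 0, 0, 0],
  [0, 0, 0, 0],
  [0, 0, 0, 0],
  [0, 0, 0, 0],
  [0, 0, 0, 0],
  [0, 0, 0, 0],
  [0, 0, 0, 0],
  [0, 0, 0, 0],
  [0, 0, 0, 0],
], jaw=1)

```text
clock: 17.7
tool_pos: [0.4858, 0.064, 0.0196]
orientation: [0.636, 0.772, -0.0, 0.001]
contact_force: [-3.1, -1.4, 7.3]
opening: 0.0411
finger_force: 59.6
```

```bash
python3 go.py .608 .230 .13 101
```

```text
t 17.7 p [0.4858 0.064  0.0196] yaw 101.01 j [ 0.56  0.25 -0.81  2.02  0.22  0.96 -0.17] F [-3.1 -1.4  7.3] op 0.0411 zax [ 0.001 -0.001 -1.   ]
[ 0.4647  0.5058 -0.3683] 0.0
```

>>> play_rows([
  [0, 0, -0.06, 0],
  [0, 0, -0.16, 0],
  [0, 0, -0.27, 0],
  [0.015, 0.015, -0.35, 0],
  [0.06, 0.065, -0.368, 0],
  [0.144, 0.157, -0.368, 0],
  [0.24, 0.26, -0.368, 0],
  [0.335, 0.365, -0.368, 0],
  [0.41, 0.445, -0.368, 0],
  [0.452, 0.493, -0.368, 0],
  [0.464, 0.506, -0.368, 0],
  [0.464, 0.506, -0.35, 0],
  [0.464, 0.506, -0.28, 0],
  [0.464, 0.506, -0.2, 0],
  [0.464, 0.506, -0.13, 0],
  [0.464, 0.506, -0.08, 0],
  [0.464, 0.506, -0.05, 0],
  [0.464, 0.506, -0.036, 0],
  [0.464, 0.506, -0.03, 0],
  [0.464, 0.506, -0.03, 0],
])

```text
clock: 19.7
tool_pos: [0.6081, 0.23, 0.028]
orientation: [0.636, 0.772, 0.0, 0.0]
contact_force: [0.4, 0.3, -1.1]
opening: 0.0409
finger_force: 61.1
```

>>> play_rows([
  [0, 0, 0, 0],
  [0, 0, 0.003, 0],
  [0, 0, 0.003, 0],
  [0, 0, 0.003, 0],
])

```text
clock: 20.1
tool_pos: [0.6078, 0.2299, 0.0266]
orientation: [0.636, 0.772, 0.0, 0.0]
contact_force: [0.8, 0.2, -0.1]
opening: 0.041
finger_force: 61.1
```

>>> play_rows([
  [0, 0, 0.002, 0],
  [0, 0, 0.003, 0],
  [0, 0, 0.004, 0],
  [0, 0, 0.004, 0],
])

```text
clock: 20.5
tool_pos: [0.6078, 0.23, 0.0258]
orientation: [0.636, 0.772, 0.0, 0.0]
contact_force: [-0.2, -0.2, 3.3]
opening: 0.0406
finger_force: 61.5
```

Contact (3.3 N, at +6.2 mm). Release.

>>> play_rows([
  [0, 0, 0.001, 0],
  [0, 0, 0.001, 0],
  [0, 0, 0.001, 0],
  [0, 0, 0.001, 0],
  [0, 0, 0.001, 0],
  [0, 0, 0.001, 0],
  [0, 0, -0.05, 0],
  [0, 0, -0.15, 0],
  [0, 0, -0.27, 0],
  [0, 0, -0.36, 0],
  [0, 0, -0.38, 0],
  [0, 0, -0.38, 0],
  [0, 0, -0.38, 0],
], jaw=-1)

```text
clock: 21.8
tool_pos: [0.6072, 0.2294, 0.1384]
orientation: [0.636, 0.772, -0.001, -0.0]
contact_force: [-0.3, 0.0, -0.2]
opening: 0.0852
finger_force: 0.0
```

```bash
python3 wl.py .076 .608 .230; python3 wl.py .058 .435 .196; python3 go.py .435 .1965 .018 101
```

```text
n 1326 mid [0.6047 0.2301 0.0729] ext [0.0389 0.0387 0.0097]
n 1217 mid [0.436  0.1982 0.0556] ext [0.0587 0.0573 0.0112]
t 21.9 p [0.6068 0.2293 0.1376] yaw 101.02 j [ 0.23  0.49 -0.84  1.51  0.37  1.31 -0.46] F [0.3 0.1 0.7] op 0.0853 zax [-0.003 -0.001 -1.   ]
[ 0.0025 -0.582   0.4002] 0.0001
```

>>> play_rows([
  [0.002, -0.06, 0, 0],
  [0.003, -0.17, 0, 0],
  [0.004, -0.29, 0, 0],
  [0.004, -0.42, 0, 0],
  [0.004, -0.52, 0, 0],
  [0.004, -0.57, 0.02, 0],
  [0.004, -0.581, 0.04, 0],
  [0.004, -0.581, 0.06, 0],
  [0.004, -0.581, 0.13, 0],
  [0.004, -0.581, 0.23, 0],
  [0.004, -0.581, 0.31, 0],
  [0.004, -0.581, 0.37, 0],
  [0.004, -0.581, 0.4, 0],
  [0.004, -0.581, 0.4, 0],
  [0.004, -0.581, 0.4, 0],
])

```text
clock: 23.4
tool_pos: [0.437, 0.1984, 0.0196]
orientation: [0.636, 0.772, 0.0, -0.0]
contact_force: [-0.3, 0.6, -0.5]
opening: 0.0854
finger_force: 0.0
```

>>> play_rows([
  [0, 0, 0, 0],
  [0, 0, 0, 0],
  [0, 0, 0, 0],
  [0, 0, 0, 0],
  [0, 0, 0, 0],
  [0, 0, 0, 0],
  [0, 0, 0, 0],
  [0, 0, 0, 0],
  [0, 0, 0, 0],
  [0, 0, 0, 0],
], jaw=1)

```text
clock: 24.4
tool_pos: [0.4371, 0.198, 0.0211]
orientation: [0.636, 0.772, 0.0, 0.001]
contact_force: [-2.9, -1.2, 10.9]
opening: 0.054
finger_force: 60.7
```

```bash
python3 go.py .594 .304 .13 101
```

```text
t 24.4 p [0.4371 0.198  0.0211] yaw 101.02 j [ 0.38  0.25 -0.94  2.04  0.25  0.97 -0.49] F [-2.9 -1.2 10.9] op 0.054 zax [ 0.002 -0.001 -1.   ]
[ 0.2463  0.5814 -0.3625] 0.0001
```

>>> play_rows([
  [0, 0, -0.06, 0],
  [0, 0, -0.16, 0],
  [0, 0, -0.27, 0],
  [0.008, 0.018, -0.35, 0],
  [0.03, 0.07, -0.362, 0],
  [0.076, 0.18, -0.362, 0],
  [0.127, 0.3, -0.362, 0],
  [0.178, 0.42, -0.362, 0],
  [0.217, 0.512, -0.362, 0],
  [0.24, 0.566, -0.362, 0],
  [0.246, 0.581, -0.362, 0],
  [0.246, 0.581, -0.35, 0],
  [0.246, 0.581, -0.28, 0],
  [0.246, 0.581, -0.2, 0],
  [0.246, 0.581, -0.13, 0],
  [0.246, 0.581, -0.08, 0],
  [0.246, 0.581, -0.05, 0],
  [0.246, 0.581, -0.036, 0],
  [0.246, 0.581, -0.03, 0],
  [0.246, 0.581, -0.03, 0],
])

```text
clock: 26.4
tool_pos: [0.5937, 0.3037, 0.0289]
orientation: [0.636, 0.772, 0.0, 0.0]
contact_force: [-0.5, -0.2, -1.9]
opening: 0.054
finger_force: 63.4
```

>>> play_rows([
  [0, 0, 0, 0],
  [0, 0, 0.003, 0],
  [0, 0, 0.003, 0],
  [0, 0, 0.003, 0],
])

```text
clock: 26.8
tool_pos: [0.5935, 0.3035, 0.0275]
orientation: [0.636, 0.772, 0.0, 0.0]
contact_force: [0.0, -0.3, -1.2]
opening: 0.0535
finger_force: 63.5
```

>>> play_rows([
  [0, 0, 0.002, 0],
  [0, 0, 0.003, 0],
  [0, 0, 0.004, 0],
  [0, 0, 0.004, 0],
])

```text
clock: 27.2
tool_pos: [0.5934, 0.3039, 0.0273]
orientation: [0.636, 0.772, 0.0, 0.0]
contact_force: [-2.8, -1.3, 6.5]
opening: 0.0539
finger_force: 64.4
```

Contact. Release, retreat, then check and work out the way to the jar.

>>> play_rows([
  [0, 0, 0, 0],
  [0, 0, 0, 0],
  [0, 0, 0, 0],
  [0, 0, 0, 0],
  [0, 0, 0, 0],
  [0, 0, 0, 0],
  [0, 0, -0.05, 0],
  [0, 0, -0.15, 0],
  [0, 0, -0.27, 0],
  [0, 0, -0.36, 0],
  [0, 0, -0.38, 0],
  [0, 0, -0.38, 0],
  [0, 0, -0.38, 0],
], jaw=-1)

```text
clock: 28.5
tool_pos: [0.5929, 0.3029, 0.1393]
orientation: [0.636, 0.772, -0.001, -0.0]
contact_force: [-0.5, 0.7, -0.5]
opening: 0.0851
finger_force: 0.0
```

```bash
python3 wl.py .064 .594 .304;python3 wl.py .076 .608 .230; python3 go.py .50 .02 .14 94.7
```

```text
n 1029 mid [0.5918 0.3041 0.0617] ext [0.0578 0.0578 0.0114]
n 1017 mid [0.605  0.2304 0.0726] ext [0.0388 0.0371 0.0092]
t 28.6 p [0.5926 0.3027 0.1385] yaw 101.01 j [ 0.12  0.54 -0.89  1.46  0.42  1.34 -0.6 ] F [-0.4  0.6  0.1] op 0.0852 zax [-0.002 -0.001 -1.   ]
[-0.8661 -0.4832 -0.003 ] 0.0175
```

>>> play_rows([
  [-0.05, -0.03, 0, 0.0175],
  [-0.15, -0.085, 0, 0.0175],
  [-0.27, -0.15, 0, 0.0175],
  [-0.4, -0.223, 0, 0.0175],
  [-0.53, -0.296, 0, 0.0175],
  [-0.66, -0.368, 0, 0.0175],
  [-0.77, -0.43, 0, 0.0175],
  [-0.84, -0.469, 0, 0.0175],
  [-0.866, -0.483, 0, 0.0175],
  [-0.866, -0.483, 0, 0.0175],
  [-0.866, -0.483, 0, 0.0175],
])

```text
clock: 29.7
tool_pos: [0.501, 0.0224, 0.14]
orientation: [0.677, 0.736, 0.0, -0.0]
contact_force: [-0.3, 0.3, -1.0]
opening: 0.0855
finger_force: 0.0
```

```bash
python3 go.py .4305 -.194 .13 94.7 .4305 -.194 .012 94.7
```

```text
t 29.7 p [0.501  0.0224 0.14  ] yaw 94.81 j [ 0.76  0.11 -0.9   1.87  0.09  1.2  -0.08] F [-0.3  0.3 -1. ] op 0.0855 zax [-0.     0.001 -1.   ]
[-0.6993 -0.2945  0.0325] 0.0003
[-0.6997 -0.2945  0.4258] 0.0003
```

>>> play_rows([
  [-0.05, -0.02, 0, 0],
  [-0.15, -0.063, 0, 0],
  [-0.27, -0.114, 0, 0],
  [-0.4, -0.168, 0, 0],
  [-0.53, -0.223, 0, 0],
  [-0.63, -0.265, 0, 0],
  [-0.69, -0.29, 0.02, 0],
  [-0.7, -0.294, 0.032, 0],
  [-0.7, -0.294, 0.032, 0],
  [-0.7, -0.294, 0.032, 0],
  [-0.7, -0.294, 0.032, 0],
])

```text
clock: 30.8
tool_pos: [0.4312, -0.1939, 0.1308]
orientation: [0.676, 0.737, 0.0, 0.0]
contact_force: [-0.1, -0.3, 0.3]
opening: 0.0854
finger_force: 0.0
```

```bash
python3 wl.py .056 .4305 -.194; python3 go.py .4305 -.194 .012 94.7;  python3 - <<'E'
from h import *
c=env.camera('wrist');save(c,'w4.png')
E
```

```text
n 2541 mid [ 0.4299 -0.1923  0.056 ] ext [0.0556 0.0564 0.0159]
t 30.85 p [ 0.4311 -0.1943  0.1309] yaw 94.88 j [ 1.05  0.02 -0.68  1.95  0.01  1.18  0.45] F [-0.4 -0.7 -0.4] op 0.0853 zax [ 0.001 -0.    -1.   ]
[ 0.0012 -0.002   0.3962] 0.0005
```

View pics/w4.png

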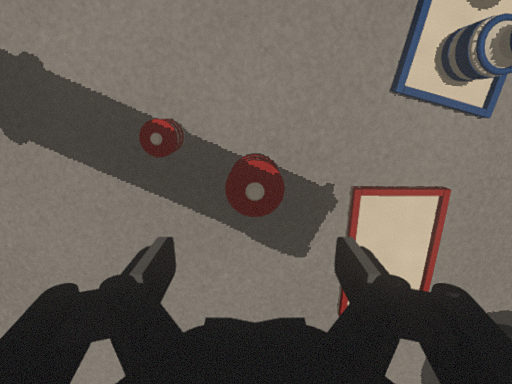

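The larger jar, px (255,187), is centred between the fingers, and the small one at (160,138) is clear of them.

>>> play_rows([
  [0.003, -0.003, 0.1, 0],
  [0.003, -0.003, 0.2, 0],
  [0.003, -0.003, 0.29, 0],
  [0.003, -0.003, 0.36, 0],
  [0.003, -0.003, 0.396, 0],
  [0.003, -0.003, 0.396, 0],
  [0.003, -0.003, 0.396, 0],
])

```text
clock: 31.6
tool_pos: [0.43, -0.195, 0.0126]
orientation: [0.677, 0.736, 0.0, 0.001]
contact_force: [-0.1, 0.5, -0.2]
opening: 0.0852
finger_force: 0.0
```

>>> play_rows([
  [0, 0, 0, 0],
  [0, 0, 0, 0],
  [0, 0, 0, 0],
  [0, 0, 0, 0],
  [0, 0, 0, 0],
  [0, 0, 0, 0],
  [0, 0, 0, 0],
  [0, 0, 0, 0],
  [0, 0, 0, 0],
  [0, 0, 0, 0],
], jaw=1)

```text
clock: 32.6
tool_pos: [0.4303, -0.1955, 0.0136]
orientation: [0.677, 0.736, -0.0, 0.001]
contact_force: [-1.2, 1.4, 9.6]
opening: 0.054
finger_force: 61.1
```

```bash
python3 go.py .605 -.278 .13 94.7
```

```text
t 32.6 p [ 0.4303 -0.1955  0.0136] yaw 94.71 j [ 1.01  0.19 -0.68  2.07  0.15  0.93  0.33] F [-1.2  1.4  9.6] op 0.054 zax [ 0.002 -0.002 -1.   ]
[-0.3225  0.5584 -0.3865] 0.0
```

>>> play_rows([
  [0, 0, -0.06, 0],
  [0, 0, -0.16, 0],
  [0, 0, -0.27, 0],
  [-0.01, 0.017, -0.35, 0],
  [-0.04, 0.07, -0.362, 0],
  [-0.104, 0.18, -0.362, 0],
  [-0.173, 0.3, -0.362, 0],
  [-0.242, 0.42, -0.362, 0],
  [-0.295, 0.512, -0.362, 0],
  [-0.318, 0.55, -0.362, 0],
  [-0.322, 0.558, -0.362, 0],
  [-0.322, 0.558, -0.35, 0],
  [-0.322, 0.558, -0.28, 0],
  [-0.322, 0.558, -0.2, 0],
  [-0.322, 0.558, -0.13, 0],
  [-0.322, 0.558, -0.08, 0],
  [-0.322, 0.558, -0.05, 0],
  [-0.322, 0.558, -0.036, 0],
  [-0.322, 0.558, -0.03, 0],
  [-0.322, 0.558, -0.03, 0],
])

```text
clock: 34.6
tool_pos: [0.6044, -0.2776, 0.0215]
orientation: [0.677, 0.736, 0.0, 0.001]
contact_force: [0.7, -0.6, -2.8]
opening: 0.0537
finger_force: 63.9
```

>>> play_rows([
  [0, 0, 0, 0],
  [0, 0, 0.003, 0],
  [0, 0, 0.003, 0],
  [0, 0, 0.003, 0],
])

```text
clock: 35.0
tool_pos: [0.604, -0.2775, 0.0201]
orientation: [0.677, 0.736, -0.0, 0.0]
contact_force: [-0.0, 0.0, -1.5]
opening: 0.0534
finger_force: 63.9
```

>>> play_rows([
  [0, 0, 0.002, 0],
  [0, 0, 0.003, 0],
  [0, 0, 0.004, 0],
  [0, 0, 0.004, 0],
])

```text
clock: 35.4
tool_pos: [0.6041, -0.2775, 0.0198]
orientation: [0.677, 0.736, -0.0, 0.0]
contact_force: [-2.8, 0.8, 5.3]
opening: 0.0538
finger_force: 64.5
```

>>> play_rows([
  [0, 0, 0, 0],
  [0, 0, 0, 0],
  [0, 0, 0, 0],
  [0, 0, 0, 0],
  [0, 0, 0, 0],
  [0, 0, 0, 0],
  [0, 0, -0.05, 0],
  [0, 0, -0.15, 0],
  [0, 0, -0.27, 0],
  [0, 0, -0.38, 0],
  [0, 0, -0.5, 0],
  [0, 0, -0.52, 0],
  [0, -0.1, -0.52, 0],
  [0, -0.25, -0.52, 0],
  [0, -0.4, -0.52, 0],
  [0, -0.5, -0.52, 0],
  [0, -0.5, -0.52, 0],
  [0, -0.5, -0.52, 0],
], jaw=-1)

```text
clock: 37.2
tool_pos: [0.4545, -0.2902, 0.1755]
orientation: [0.678, 0.735, -0.0, 0.001]
contact_force: [0.5, -0.7, -0.6]
opening: 0.0855
finger_force: 0.0
```

```bash
python3 - <<'E'
from h import *
c=env.camera('top');s=env.camera('scene')
a=cv2.resize(c['img'][130:270,60:380,::-1],None,fx=2.4,fy=2.0,interpolation=cv2.INTER_CUBIC)
b=cv2.resize(s['img'][115:265,160:400,::-1],None,fx=2,fy=2,interpolation=cv2.INTER_CUBIC)
cv2.imwrite('pics/end.png',np.vstack([a,np.pad(b,((0,0),(0,a.shape[1]-b.shape[1]),(0,0)))]))
P=cloud(c)
for n,h,x,y in(('vase',.09,.627,-.046),('beaker',.07,.636,.03),('shaker',.076,.606,.23),('cup',.064,.592,.304),('jar',.06,.604,-.278),('bcup',.058,.369,.293),('begg',.06,.465,.421)):
    m=(abs(P[...,2]-h)<.009)&(np.hypot(P[...,0]-x,P[...,1]-y)<.045);Q=P[m]
    print(n,len(Q),((Q.max(0)+Q.min(0))/2).round(3) if len(Q) else '',Q[:,2].max().round(3) if len(Q) else '')
E
```

```text
vase 91 [ 0.629 -0.045  0.09 ] 0.095
beaker 83 [0.637 0.03  0.069] 0.077
shaker 125 [0.607 0.227 0.074] 0.08
cup 123 [0.593 0.301 0.063] 0.071
jar 239 [ 0.606 -0.277  0.061] 0.069
bcup 107 [0.368 0.293 0.056] 0.063
begg 95 [0.465 0.421 0.058] 0.064
```

View pics/end.png

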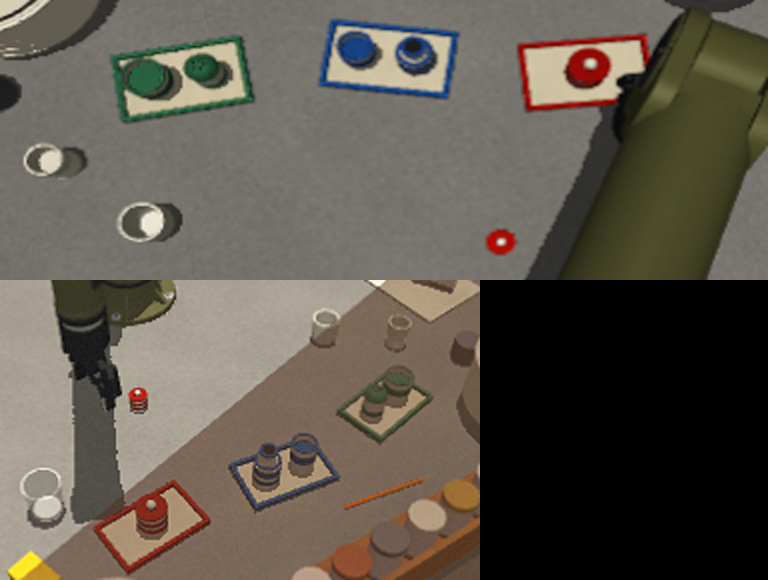

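All five pieces stand upright in their own trays with clear gaps. The blanks and look-alikes are where they were, and the arm is touching nothing.

```bash
python3 -c "
from rig import env
print(env.finish_job())"
```

```text
the job is handed in; nothing more can be done
None
```

I handed the job in at about 37 s: all five decorated pieces stand upright in their matching trays with gaps of over 20 mm between neighbours, and the white blanks and look-alikes were left untouched.

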